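Rock a stuck tube block out of its docking base

ROBOT

A 6-joint arm with a two-finger parallel gripper is mounted at the origin on the work surface. World frame = base frame: x ahead of the robot, y to its left, z up, the work surface at z = 0. Lengths are in m, angles in rad, forces in N, time in s.
With the tool pointing down it reaches from about 0.35 to 0.775 m from the base axis. Payload 7.3 kg.
Tool frame: the origin (TCP) lies between the finger pads; the fingertips stand robot.tcp_to_tips ahead of it and the grasp point (between the pads) lies 2 mm behind it (robot.tcp_to_tips is the distance from the TCP to the fingertips, in m); y points along the fingers, x is the direction in which the jaws open and shut, and the axes are right-handed (so a half turn about y gives the same grasp; the last joint's range is limited). The gripper opens to 92 mm and grips with 3 to 60 N. Pads are 19 mm wide; open, the fingers measure 130 mm over their backs; the gripper's body (75 mm by 190 mm) begins 47 mm behind the grasp point.
Start: joints at [-1.346, 0.342, 1.524, -0, 1.275, -0.146], TCP at [0.19, -0.489, 0.244] pointing down, gripper open.
Joint ranges: [-2.53, 2.53], [-0.77, 2.02], [0.04, 2.7], [-1, 4.14], [0.28, 2.66], [-3.11, 3.11]. Speed limits (rad/s): [2.57, 2.57, 3.14, 3.14, 3.14, 3.14].

INTERFACE

Orientations are given as [roll, pitch, yaw] about the fixed x, y, z axes, in that order (R = Rz(yaw) Ry(pitch) Rx(roll)).
In Python, from cell import status, read_camera, get_calibration, robot gives the robot as it stands.
- The arm moves only by the shell command python3 -m creep 'ROWS' [FORCE]. ROWS is JSON, a list of rows, each an object of numbers: "dx", "dy", "dz": the shift along the tool's x, y, z in m; "rx", "ry", "rz": the turn, a rotation vector about the tool's x, y, z in rad; "gripper": the opening, from 0 (shut) to 1 (fully open). A call has 1 to 20 rows; each row is the pose to reach, as a shift and turn from the pose commanded when the call began, along the tool's axes at that moment; what a row does not reach only later rows make up. A row lasts 1/8 s, in which the tool goes at most 62.5 mm and 10.7 degrees, less where a joint would pass 70% of its speed; a pose out of reach is approached as far as the arm can. A call with a gripper value outside its range is refused whole. The fingers move at their own pace and stop on an object; FORCE is the grip in N (left out, the last holds). Time passes only in rows, so rows that repeat a pose let the fingers close. It gives the time, the measured TCP pose, the force and the opening at its end, in the units of the state.
- status.observe(): the state, without advancing time (a new reading comes with each control period).
- read_camera(name): name is "scene" or "top" or "wrist"; returns (picture, depth): 480x640x3 uint8, red, green, blue; 480x640 float32, m along the optical axis (not along the pixel's ray), 0 where there is no reading.
- get_calibration(name): a dict with "fx", "fy", "cx", "cy" (pixels), "xyz" and "rotation" of the camera in the world; the wrist camera has in their place "mount" (4x4, takes a point from camera to tool coordinates, whose origin is the TCP and whose axes are the tool frame's). Camera axes: x right, y down, z forward; pixel columns grow to the right and rows downward; lengths in m; the calibration is good to about 2 mm. The wrist camera is an equidistant fisheye: a pixel r from the principal point sees the ray r / f radians off the axis. A picture is of the moment at which its call begins: read the wrist's pose just before it. get_calibration takes no time and is no camera call.
- robot.hand_in(): hands the job in, once; it reports no verdict.
The state is a dict: "time": time; "qpos": joint angles; "qvel": joint speeds; "joint_efforts": joint torques, N m; "tool_pos": TCP position; "tool_rot": TCP orientation; "contact_force": force on the tool from outside, world axes, zero at the start; "torque": the same for the moment, N m; "opening": finger opening in m.
Only numpy, scipy, OpenCV 4.12 (cv2) and the standard library are available. Lean on these libraries where they do the work, as an engineer would, in place of code of your own. Each camera call takes 0.05 s, during which the arm holds its last target.

TASK

The aluminium tube block with the orange knob is stuck tight in its loose white docking base, and pulling straight up would only lift the base along with it. Take the block by its knob and rock it side to side, tipping it towards its yellow-capped end, then towards its white-capped end and so on, easing it up a little each time until it frees, while the base stays standing in its place on the table. Finish still holding the block, level and just clear, about two centimetres above the top of its base, and leave everything else alone.

Things in the scene. Friction and masses are not known exactly. Their poses are not given: they have to be found in the camera images.
- dock: White docking base with orange stripes on top, 104 x 190 x 46 mm (x, y, z), about 0.95 kg (10 N with its bars), standing loose on the table. Origin: centre of its underside; z up; its front with a small black window faces -x. The block's open pocket in its top is 47 mm (x) by 72 mm (y). The block is clear of the base's top once it has risen 26 mm.
- pocket_floor (a point): Middle of the pocket's floor, 20 mm above the base's underside, 26 mm below its top; axes as the base's. The seated block stands here. At each y end of the pocket a sprung black rubber bar, 8 mm thick and lying along x, its centre 14 mm above this floor, presses on the block's end face with about 15 N and grips it by friction, 7 to 11 N at each end.
- pocket_mid (a point): Point midway between the two rubber bars, 14 mm above the pocket floor; the block rocks well about the base's x axis through here. Rocked so, its ends slide opposite ways, the bars' grips cancel and the base stays down; a straight pull drags both ends (15 to 22 N) and lifts the base. The bars hold the block up where it is rocked to, and let go once it has risen 14 mm.
- block: The tube block with the orange knob: aluminium, 44 x 64 x 40 mm (x, y, z), about 0.32 kg, seated in the base's pocket with axes parallel to the base's. Origin: centre of its underside; z up. Clearance 1.5 mm on each x side, and 4 mm at each y end, taken up by the bars. Tube caps on its top, 14 mm across, 8 mm tall, at x = +-11.5, y = +-22.5 mm.
- yellow_end (a point): Top of the block between its two yellow caps, at y = +22.5 mm (the two white caps are at the opposite, -y end). Tipping towards the yellow end: this end goes down relative to the white end and the knob leans to the block's +y. Swings of 0.1 rad each side of upright are ample (over 0.06 counts), with about 3 mm of rise in each swing.
- knob_grip (a point): Grip point in the middle of the block's orange knob, 71 mm above the block's underside (91 mm above the table when seated), on the block's centre line; axes as the block's. The knob is a square post 24 x 24 mm, 44 mm tall, standing on the middle of the block's top, its faces square to the block's x and y; its top is 13 mm above this point.
- other_dock: A like base with blue stripes and a block with a blue knob, one piece, 104 x 190 mm, 104 mm tall with the knob; to be left alone. Origin: centre of its underside.
- gel: Clear gel bottle with a blue cap, 62 mm across, 150 mm tall, standing; leave alone. Origin: centre of its underside.
- cup: Clear specimen cup with a red lid, 60 mm across, 55 mm tall, standing; leave alone. Origin: centre of its underside.
- roll: Roll of white labels lying flat, 80 mm across, 30 mm tall; leave alone. Origin: centre of its underside.
- pen: Black marker pen with a blue cap, 125 x 10 x 10 mm, lying along its x axis; leave alone. Origin: centre of its underside.
Mind the look-alikes: they are no part of the job. What is shaped like the dock but green or red is not meant.

How it is judged:
By the outcome, as a careful person would: the job done as asked, in the order asked, and still so for the second after the job is handed in, while the arm keeps its last pose, push and grip.
It also fails if it takes over 40 s, if anything falls off the work surface, if the arm or the gripper's body presses on something with over 40 N, if the wrist force passes 120 N, or if a joint passes its speed limit or range.

## Working session

There is one attempt and no reset: what is moved stays moved. The work goes in short steps, Python scripts to look and compute and a shell command to move; the robot and the scene stay as the last step left them, time stands still between calls to the robot, and variables do not carry over. Pictures are saved under pics/ and viewed, and the job is handed in when it is done.

```bash
mkdir -p pics; ls; python3 - <<'E'
from cell import status, read_camera, get_calibration, robot
import cv2,numpy as np
print(status.observe(), robot.tcp_to_tips)
for n in("top","scene"):
    p,d=read_camera(n); cv2.imwrite(f"pics/{n}1.png",p[:,:,::-1]); np.save(f"pics/{n}1.npy",d)
    print(get_calibration(n))
print(get_calibration("wrist"))
E
```

```text
pics
{'time': 0.0, 'qpos': array([-1.34600655e+00,  3.42710697e-01,  1.52502658e+00,  4.68035796e-06,
        1.27538213e+00, -1.45998581e-01]), 'qvel': array([-0.00143544,  0.00050513,  0.00216824,  0.0005688 , -0.00108852,
       -0.00074489]), 'joint_efforts': array([-2.85335656e-03, -4.31245780e+01, -2.44226468e+01,  7.14635476e-02,
        5.58848656e-02, -9.45582701e-05]), 'tool_pos': array([ 0.19017079, -0.48893778,  0.24304784]), 'tool_rot': array([-1.57056979e+00,  1.50986377e-03, -1.20000916e+00]), 'contact_force': array([0.26250704, 0.03819801, 0.21489131]), 'torque': array([-0.03839503, -0.03518848, -0.00489703]), 'opening': 0.09175118438791553} 0.017
{'fx': 508.9749053071735, 'fy': 508.9749053071735, 'cx': 320.73160630996983, 'cy': 238.47279203799823, 'xyz': array([ 0.36820546, -0.01189366,  1.19192378]), 'rotation': array([-3.00867775,  0.02030129, -1.58549114])}
{'fx': 520.3740349243819, 'fy': 520.3740349243819, 'cx': 326.7511680702652, 'cy': 242.20312589584833, 'xyz': array([ 1.3159327 , -0.43454445,  1.06046249]), 'rotation': array([-2.38870845,  0.02095627,  1.02125555])}
{'fx': 371.64829954431775, 'fy': 371.64829954431775, 'cx': 316.0918590585776, 'cy': 236.95260730845396, 'mount': array([[ 9.99999686e-01, -3.19532202e-04, -7.25717317e-04,
        -1.14347509e-03],
       [ 6.01934027e-04, -2.89874849e-01,  9.57064371e-01,
        -1.41325014e-01],
       [-5.16180084e-04, -9.57064506e-01, -2.89874566e-01,
         7.80938192e-02],
       [ 0.00000000e+00,  0.00000000e+00,  0.00000000e+00,
         1.00000000e+00]])}
```

View pics/top1.png

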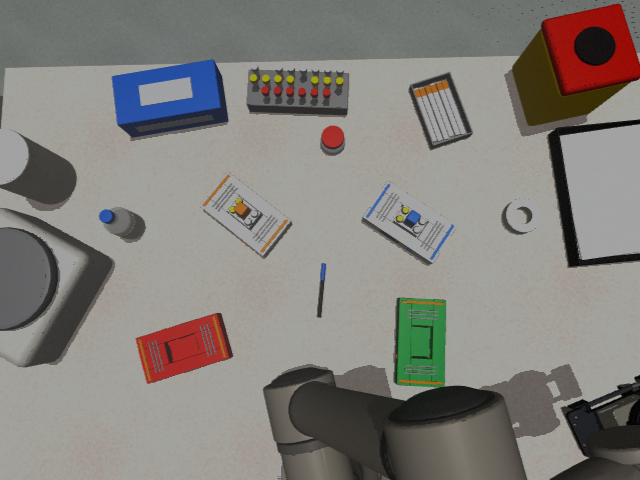

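View pics/scene1.png

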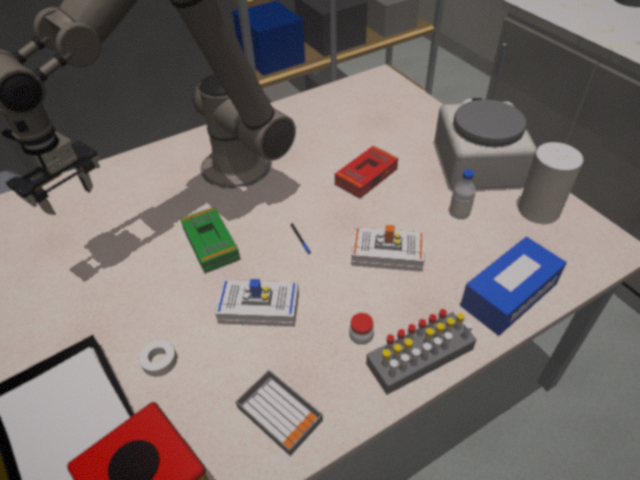

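The top view shows the orange dock at about (247,215), with yellow caps to its upper left near (240,203). The blue dock is at (408,222). Next I'll zoom in and measure.

```bash
cat > h.py <<'E'
import numpy as np
from scipy.spatial.transform import Rotation as R
from cell import get_calibration
def rot(e): return R.from_euler('xyz',e).as_matrix()
def px2w(n,u,v,d):
    c=get_calibration(n); p=np.array([(u-c['cx'])/c['fx']*d,(v-c['cy'])/c['fy']*d,d])
    return rot(c['rotation'])@p+c['xyz']
def px_at_z(n,u,v,z):
    c=get_calibration(n); r=rot(c['rotation'])@np.array([(u-c['cx'])/c['fx'],(v-c['cy'])/c['fy'],1])
    return c['xyz']+r*(z-c['xyz'][2])/r[2]
E
python3 - <<'E'
import cv2,numpy as np
from h import *
p=cv2.imread('pics/top1.png');d=np.load('pics/top1.npy')
cv2.imwrite('pics/topz.png',cv2.resize(p[160:270,190:305],None,fx=5,fy=5,interpolation=cv2.INTER_CUBIC))
vv,uu=np.mgrid[160:270,190:305]
c=get_calibration('top')
P=np.stack([(uu-c['cx'])/c['fx'],(vv-c['cy'])/c['fy'],np.ones_like(uu)],-1)*d[160:270,190:305,None]
W=P@rot(c['rotation']).T+c['xyz']
z=W[...,2]
print(np.histogram(z,bins=np.arange(-.02,.12,.005)))
m=(z>.035)&(z<.056)
pts=W[m][:,:2].astype(np.float32)*1000
print(cv2.minAreaRect(pts), np.median(z[m]))
m=(z>.095); print('knob',W[m].mean(0),m.sum(),z.max())
if m.sum()>5: print(cv2.minAreaRect(W[m][:,:2].astype(np.float32)*1000))
E
```

```text
(array([   0,    0,  129, 3998, 4518,  178,   14,   29,   24,   17,   32,
         44,  903, 2018,  149,  120,  145,  105,   23,    6,    5,   11,
          5,   12,   72,   38,    0]), array([-2.00000000e-02, -1.50000000e-02, -1.00000000e-02, -5.00000000e-03,
        3.46944695e-18,  5.00000000e-03,  1.00000000e-02,  1.50000000e-02,
        2.00000000e-02,  2.50000000e-02,  3.00000000e-02,  3.50000000e-02,
        4.00000000e-02,  4.50000000e-02,  5.00000000e-02,  5.50000000e-02,
        6.00000000e-02,  6.50000000e-02,  7.00000000e-02,  7.50000000e-02,
        8.00000000e-02,  8.50000000e-02,  9.00000000e-02,  9.50000000e-02,
        1.00000000e-01,  1.05000000e-01,  1.10000000e-01,  1.15000000e-01]))
((584.7325439453125, 184.44895935058594), (193.28236389160156, 104.82283020019531), 50.84286117553711) 0.04621629459334464
knob [0.51644911 0.12230413 0.44195288] 177 1.1919237799462228
((485.3623046875, 86.01145935058594), (304.36151123046875, 24.669708251953125), 44.51860809326172)
```

View pics/topz.png

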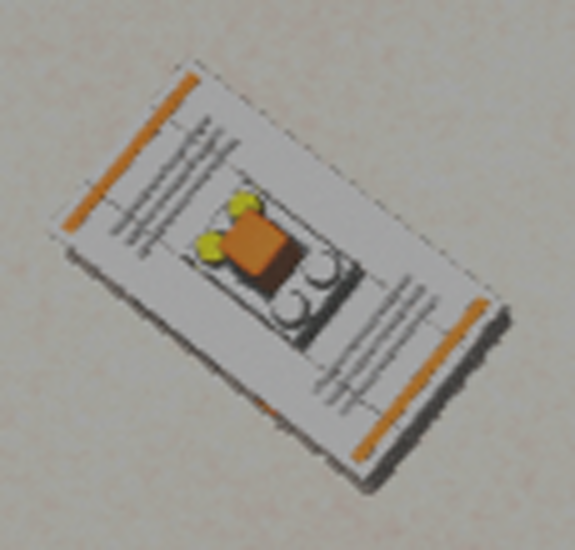

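```bash
cat >> h.py <<'E'
def goal(st,pos,yaw,tilt=0):
    """tool-axes shift and rotvec from measured pose to TCP pos with tool R=Rz(yaw)Rx(-90)"""
    Rt=rot(st['tool_rot']); G=rot([-np.pi/2,0,yaw])
    return np.round(Rt.T@(np.array(pos)-st['tool_pos']),4), np.round(R.from_matrix(Rt.T@G).as_rotvec(),4)
E
python3 - <<'E'
import cv2,numpy as np
from h import *
from cell import status
p=cv2.imread('pics/top1.png');d=np.load('pics/top1.npy')
vv,uu=np.mgrid[160:270,190:305]
c=get_calibration('top')
dd=d[160:270,190:305]
P=np.stack([(uu-c['cx'])/c['fx'],(vv-c['cy'])/c['fy'],np.ones_like(uu)],-1)*dd[...,None]
W=P@rot(c['rotation']).T+c['xyz'];z=W[...,2]
m=(z>.097)&(z<.115)&(dd>0)
print('knob',W[m].mean(0),m.sum(), cv2.minAreaRect(W[m][:,:2].astype(np.float32)*1000))
# bright top colour blob
hsv=cv2.cvtColor(p[160:270,190:305],cv2.COLOR_BGR2HSV)
m2=(hsv[...,0]<20)&(hsv[...,1]>150)&(hsv[...,2]>150)
m2[:35]=0;m2[65:]=0;m2[:,:40]=0;m2[:,65:]=0
v,u=np.nonzero(m2);print(m2.sum(),px_at_z('top',u.mean()+190,v.mean()+160,.104))
# stripes midpoint (on top z=.046): ends at zoom coords
s=np.array([[193,77],[68,230],[482,302],[358,458]])/5-.4+[190,160]
w=np.array([px_at_z('top',a,b,.046)[:2] for a,b in s]);print(w.mean(0)); 
e=(w[0]+w[1]-w[2]-w[3]);print(np.degrees(np.arctan2(e[1],e[0])),np.linalg.norm(e)/2)
print(goal(status.observe(),[.585,.185,.2],.887))
E
```

```text
knob [0.58353926 0.18290611 0.1040551 ] 119 ((584.33056640625, 183.59202575683594), (24.665639877319336, 23.531972885131836), 51.39509201049805)
95 [0.58429078 0.1830356  0.104     ]
[0.5844039  0.18319694]
51.078030488486384 0.1719955476277855
(array([-0.485 ,  0.0439,  0.6122]), array([-1.500e-03, -2.087e+00, -6.000e-04]))
```

```bash
python3 -m creep '[{"dx":-0.485,"dy":0.03,"dz":0.612,"ry":-2.087,"gripper":1},{"dx":-0.485,"dy":0.03,"dz":0.612,"ry":-2.087,"gripper":1},{"dx":-0.485,"dy":0.03,"dz":0.612,"ry":-2.087,"gripper":1},{"dx":-0.485,"dy":0.03,"dz":0.612,"ry":-2.087,"gripper":1},{"dx":-0.485,"dy":0.03,"dz":0.612,"ry":-2.087,"gripper":1},{"dx":-0.485,"dy":0.03,"dz":0.612,"ry":-2.087,"gripper":1},{"dx":-0.485,"dy":0.03,"dz":0.612,"ry":-2.087,"gripper":1},{"dx":-0.485,"dy":0.03,"dz":0.612,"ry":-2.087,"gripper":1},{"dx":-0.485,"dy":0.03,"dz":0.612,"ry":-2.087,"gripper":1},{"dx":-0.485,"dy":0.03,"dz":0.612,"ry":-2.087,"gripper":1},{"dx":-0.485,"dy":0.03,"dz":0.612,"ry":-2.087,"gripper":1},{"dx":-0.485,"dy":0.03,"dz":0.612,"ry":-2.087,"gripper":1},{"dx":-0.485,"dy":0.03,"dz":0.612,"ry":-2.087,"gripper":1},{"dx":-0.485,"dy":0.03,"dz":0.612,"ry":-2.087,"gripper":1},{"dx":-0.485,"dy":0.03,"dz":0.612,"ry":-2.087,"gripper":1}]'
python3 - <<'E'
from h import *
from cell import *
import cv2
s=status.observe();print(s['time'],s['tool_pos'],s['tool_rot'],s['qpos'],s['contact_force'])
p,d=read_camera('wrist');cv2.imwrite('pics/w1.png',p[:,:,::-1]);np.save('pics/w1.npy',d)
np.save('pics/w1pose.npy',np.r_[s['tool_pos'],s['tool_rot']])
E
```

```text
0.1 [ 0.19019636 -0.48897122  0.24312223] [-1.57059516e+00  1.35175902e-03 -1.19995485e+00] [-1.34597165e+00  3.42637592e-01  1.52492216e+00  2.45683595e-06
  1.27539954e+00 -1.46017387e-01] [0.85112666 0.44572301 0.96139661]invalid input at $[0]: expected keys dx, dy, dz, rx, ry, rz, gripper
```

View pics/w1.png

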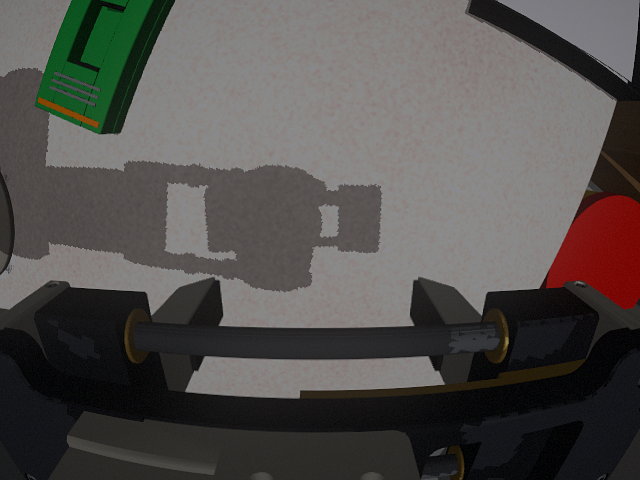

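The call was refused because every row needs all seven keys, so the wrist picture still shows the start pose: green dock at (90,90), fingers at (200,310) and (430,310). I'll send the move again with full rows.

```bash
python3 -m creep '[{"dx":-0.485,"dy":0.03,"dz":0.612,"rx":0,"ry":-2.087,"rz":0,"gripper":1},{"dx":-0.485,"dy":0.03,"dz":0.612,"rx":0,"ry":-2.087,"rz":0,"gripper":1},{"dx":-0.485,"dy":0.03,"dz":0.612,"rx":0,"ry":-2.087,"rz":0,"gripper":1},{"dx":-0.485,"dy":0.03,"dz":0.612,"rx":0,"ry":-2.087,"rz":0,"gripper":1},{"dx":-0.485,"dy":0.03,"dz":0.612,"rx":0,"ry":-2.087,"rz":0,"gripper":1},{"dx":-0.485,"dy":0.03,"dz":0.612,"rx":0,"ry":-2.087,"rz":0,"gripper":1},{"dx":-0.485,"dy":0.03,"dz":0.612,"rx":0,"ry":-2.087,"rz":0,"gripper":1},{"dx":-0.485,"dy":0.03,"dz":0.612,"rx":0,"ry":-2.087,"rz":0,"gripper":1},{"dx":-0.485,"dy":0.03,"dz":0.612,"rx":0,"ry":-2.087,"rz":0,"gripper":1},{"dx":-0.485,"dy":0.03,"dz":0.612,"rx":0,"ry":-2.087,"rz":0,"gripper":1},{"dx":-0.485,"dy":0.03,"dz":0.612,"rx":0,"ry":-2.087,"rz":0,"gripper":1},{"dx":-0.485,"dy":0.03,"dz":0.612,"rx":0,"ry":-2.087,"rz":0,"gripper":1},{"dx":-0.485,"dy":0.03,"dz":0.612,"rx":0,"ry":-2.087,"rz":0,"gripper":1},{"dx":-0.485,"dy":0.03,"dz":0.612,"rx":0,"ry":-2.087,"rz":0,"gripper":1},{"dx":-0.485,"dy":0.03,"dz":0.612,"rx":0,"ry":-2.087,"rz":0,"gripper":1}]'
python3 - <<'E'
from h import *
from cell import *
import cv2
s=status.observe();print(s['time'],s['tool_pos'],s['tool_rot'],s['qpos'],s['contact_force'])
p,d=read_camera('wrist');cv2.imwrite('pics/w2.png',p[:,:,::-1]);np.save('pics/w2.npy',d)
np.save('pics/w2pose.npy',np.r_[s['tool_pos'],s['tool_rot']])
E
```

```text
time: 2.02
tool_pos: [0.5844, 0.1839, 0.2133]
tool_rot: [-1.57, 0.001, 0.887]
contact_force: [-0.8, -0.5, 0.0]
opening: 0.0922
2.025 [0.58441793 0.18386236 0.21330807] [-1.57034263e+00  1.24523405e-03  8.86972514e-01] [ 1.80005569e-01  5.27401254e-01  1.31300205e+00 -4.81075039e-04
  1.30243086e+00 -7.06838816e-01] [-0.84674727 -0.4782817   0.019253  ]
```

View pics/w2.png

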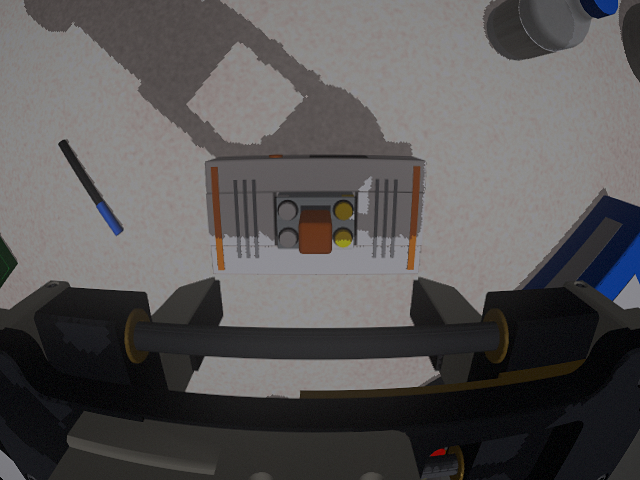

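The wrist view shows the knob at (316,232), midway between the fingers, with the yellow caps on tool +x near (343,225). Now I'll check the alignment numerically.

```bash
cat >> h.py <<'E'
def wristW(d,pose):
    import cv2
    c=get_calibration('wrist'); v,u=np.mgrid[0:480,0:640]
    a=(u-c['cx'])/c['fx'];b=(v-c['cy'])/c['fy'];r=np.hypot(a,b)+1e-9
    t=np.tan(r)/r
    P=np.stack([a*t,b*t,np.ones_like(a)],-1)*d[...,None]
    M=c['mount'];T=P@M[:3,:3].T+M[:3,3]
    return T, T@rot(pose[3:]).T+pose[:3]
E
python3 - <<'E'
import cv2
from h import *
d=np.load('pics/w2.npy');pose=np.load('pics/w2pose.npy');T,W=wristW(d,pose)
p=cv2.imread('pics/w2.png');hsv=cv2.cvtColor(p,cv2.COLOR_BGR2HSV)
m=(hsv[...,0]<15)&(hsv[...,1]>150)&(hsv[...,2]>60);m[:200]=0;m[260:]=0;m[:,:290]=0;m[:,345:]=0
m&=d>0
t=T[m];w=W[m];print(m.sum(),'zrange',np.percentile(w[:,2],[2,98]))
top=w[:,2]>.1015
print('top',top.sum(),'tool x',t[top,0].min(),t[top,0].max(),'tool z',t[top,2].min(),t[top,2].max(),'W',w[top].mean(0))
# dock outline
k=(W[...,2]>.04)&(W[...,2]<.052)&(d>0);k[300:]=0;k[:,:150]=0;k[:,480:]=0;k[:150]=0
n,l,st,_=cv2.connectedComponentsWithStats(k.astype(np.uint8));i=1+st[1:,4].argmax()
print(cv2.minAreaRect(T[l==i][:,[0,2]].astype(np.float32)*1000),np.median(W[l==i][:,2]))
for n_,s in(('l',slice(200,222)),('r',slice(405,425))):
  o=(hsv[160:280,s,0]<20)&(hsv[160:280,s,1]>130)
  tt=T[160:280,s][o];print(n_,tt[:,0].mean(),tt[:,2].mean(),np.polyfit(tt[:,2],tt[:,0],1))
E
```

```text
1023 zrange [0.10187721 0.10550837]
top 1014 tool x -0.012016030350551146 0.010940732485369666 tool z -0.008736987342042701 0.014614923693213058 W [0.58124833 0.18562226 0.10404949]
((-0.25295257568359375, 2.852519989013672), (191.20858764648438, 104.4088134765625), 0.09801607578992844) 0.046404925804925196
l -0.08601010182797379 0.006683849924926753 [ 0.06437983 -0.08644041]
r 0.08457659474966735 0.004377271426065149 [-0.08009251  0.08492718]
```

```bash
python3 -m creep '[{"dx":-0.0005,"dy":0.04,"dz":0.0015,"rx":0,"ry":0,"rz":0,"gripper":1},{"dx":-0.0005,"dy":0.075,"dz":0.0015,"rx":0,"ry":0,"rz":0,"gripper":1},{"dx":-0.0005,"dy":0.1,"dz":0.0015,"rx":0,"ry":0,"rz":0,"gripper":0.7},{"dx":-0.0005,"dy":0.115,"dz":0.0015,"rx":0,"ry":0,"rz":0,"gripper":0.5},{"dx":-0.0005,"dy":0.122,"dz":0.0015,"rx":0,"ry":0,"rz":0,"gripper":0.4},{"dx":-0.0005,"dy":0.122,"dz":0.0015,"rx":0,"ry":0,"rz":0,"gripper":0.36},{"dx":-0.0005,"dy":0.122,"dz":0.0015,"rx":0,"ry":0,"rz":0,"gripper":0.36}]' 10
python3 - <<'E'
from h import *
from cell import *
import cv2
s=status.observe();print(s['time'],s['tool_pos'],s['tool_rot'],s['contact_force'])
p,d=read_camera('wrist');cv2.imwrite('pics/w3.png',p[:,:,::-1]);np.save('pics/w3.npy',d)
np.save('pics/w3pose.npy',np.r_[s['tool_pos'],s['tool_rot']])
E
```

```text
time: 2.95
tool_pos: [0.584, 0.1851, 0.0927]
tool_rot: [-1.572, -0.001, 0.887]
contact_force: [0.4, -0.1, 0.1]
opening: 0.0464
2.95 [0.58403573 0.18507225 0.09273952] [-1.57205144e+00 -1.34906381e-03  8.86949850e-01] [ 0.36059631 -0.09188903  0.08890035]
```

View pics/w3.png

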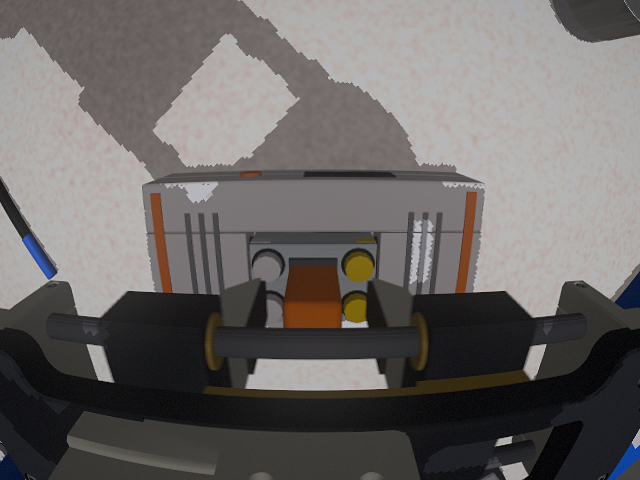

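```bash
python3 - <<'E'
import cv2
from h import *
d=np.load('pics/w3.npy');pose=np.load('pics/w3pose.npy');T,W=wristW(d,pose)
p=cv2.imread('pics/w3.png');hsv=cv2.cvtColor(p,cv2.COLOR_BGR2HSV)
m=(hsv[...,0]<15)&(hsv[...,1]>150)&(hsv[...,2]>50);m[:255]=0;m[335:]=0;m[:,:275]=0;m[:,350:]=0
m&=d>0
t=T[m];top=W[m][:,2]>.1
print('knob x',np.percentile(t[top,0],[1,99]),'z',np.percentile(t[top,2],[1,99]),np.median(W[m][top][:,2]))
for v in (285,295,305,315,325):
  r=T[v,220:412];print(v,'L',[tuple(np.round(T[v,u]*1000,1)) for u in (258,262,264)],'R',[tuple(np.round(T[v,u]*1000,1)) for u in (369,371,375)])
E
```

```text
knob x [-0.01294758  0.00982799] z [0.00234147 0.01394126] 0.10391373405061291
285 L [(np.float64(-25.4), np.float64(7.1), np.float64(12.7)), (np.float64(-24.3), np.float64(11.2), np.float64(10.9)), (np.float64(-23.4), np.float64(11.6), np.float64(10.7))] R [(np.float64(24.1), np.float64(11.2), np.float64(10.9)), (np.float64(25.2), np.float64(12.3), np.float64(10.4)), (np.float64(26.3), np.float64(7.9), np.float64(12.4))]
295 L [(np.float64(-24.6), np.float64(0.9), np.float64(10.8)), (np.float64(-22.8), np.float64(0.6), np.float64(11.0)), (np.float64(-22.9), np.float64(6.6), np.float64(8.1))] R [(np.float64(23.4), np.float64(4.8), np.float64(9.0)), (np.float64(23.7), np.float64(1.1), np.float64(10.7)), (np.float64(25.4), np.float64(1.0), np.float64(10.8))]
305 L [(np.float64(-23.2), np.float64(-8.9), np.float64(11.1)), (np.float64(-23.1), np.float64(0.6), np.float64(6.2)), (np.float64(-23.1), np.float64(6.0), np.float64(3.4))] R [(np.float64(23.5), np.float64(4.0), np.float64(4.4)), (np.float64(23.2), np.float64(-3.1), np.float64(8.1)), (np.float64(24.0), np.float64(-8.2), np.float64(10.7))]
315 L [(np.float64(-23.1), np.float64(-10.9), np.float64(7.6)), (np.float64(-23.4), np.float64(0.6), np.float64(1.3)), (np.float64(-23.4), np.float64(6.2), np.float64(-1.8))] R [(np.float64(23.6), np.float64(2.6), np.float64(0.2)), (np.float64(23.4), np.float64(-4.0), np.float64(3.8)), (np.float64(23.3), np.float64(-14.1), np.float64(9.3))]
325 L [(np.float64(-23.1), np.float64(-13.0), np.float64(4.1)), (np.float64(-23.2), np.float64(-2.5), np.float64(-2.0)), (np.float64(-22.8), np.float64(0.4), np.float64(-3.7))] R [(np.float64(23.7), np.float64(1.3), np.float64(-4.3)), (np.float64(23.3), np.float64(-6.2), np.float64(0.1)), (np.float64(23.4), np.float64(-15.1), np.float64(5.3))]
```

Against the pads (±23.3 mm), the knob sits about 1.5 mm to tool −x, which matches the measured TCP offset. I'll correct it and check again.

```bash
python3 -m creep '[{"dx":-0.0016,"dy":0.001,"dz":0.0005,"rx":0,"ry":0,"rz":0,"gripper":0.36},{"dx":-0.0016,"dy":0.001,"dz":0.0005,"rx":0,"ry":0,"rz":0,"gripper":0.33}]' 10
cat > chk.py <<'E'
import cv2,sys
from h import *
from cell import *
n=sys.argv[1]
s=status.observe();print(s['time'],s['tool_pos'],s['tool_rot'],s['contact_force'],s['torque'],s['opening'])
p,d=read_camera('wrist');pose=np.r_[s['tool_pos'],s['tool_rot']]
p=p[:,:,::-1].copy();cv2.imwrite(f'pics/{n}.png',p);np.save(f'pics/{n}.npy',d)
T,W=wristW(d,pose)
hsv=cv2.cvtColor(p,cv2.COLOR_BGR2HSV)
m=(hsv[...,0]<15)&(hsv[...,1]>150)&(hsv[...,2]>50);m[:255]=0;m[335:]=0;m[:,:275]=0;m[:,350:]=0
m&=d>0
t=T[m];top=W[m][:,2]>.1
print('knob x',np.percentile(t[top,0],[1,99]),'z',np.percentile(t[top,2],[1,99]),np.median(W[m][top][:,2]))
# dock stripes in world
o=(hsv[...,0]<20)&(hsv[...,1]>130)&(W[...,2]>.04)&(W[...,2]<.052)
for nm,k in(('L',(T[...,0]<-.07)&(T[...,0]>-.1)),('R',(T[...,0]>.07)&(T[...,0]<.1))):
  q=W[o&k];print('stripe',nm,len(q),q.mean(0) if len(q) else '')
E
python3 chk.py w4
```

```text
time: 3.25
tool_pos: [0.582, 0.1841, 0.0909]
tool_rot: [-1.571, -0.0, 0.887]
contact_force: [-0.3, 0.8, 0.6]
opening: 0.0307
3.25 [0.58196093 0.18408582 0.09089091] [-1.57101079e+00 -4.68508903e-05  8.87115382e-01] [-0.25744761  0.75877646  0.63258555] [ 0.05510094 -0.13888745  0.00191565] 0.030690030064439985
knob x [-0.01062874  0.01200568] z [0.00337126 0.01319656] 0.10386192419644621
stripe L 907 [0.51282264 0.13045711 0.04709203]
stripe R 919 [0.62134743 0.26355414 0.04717457]
```

```bash
python3 -m creep '[{"dx":0.0005,"dy":0,"dz":0,"rx":0,"ry":0,"rz":0,"gripper":0.31},{"dx":0.0005,"dy":0,"dz":0,"rx":0,"ry":0,"rz":0,"gripper":0.28},{"dx":0.0005,"dy":0,"dz":0,"rx":0,"ry":0,"rz":0,"gripper":0.24},{"dx":0.0005,"dy":0,"dz":0,"rx":0,"ry":0,"rz":0,"gripper":0.2},{"dx":0.0005,"dy":0,"dz":0,"rx":0,"ry":0,"rz":0,"gripper":0.1}]' 20
python3 chk.py w5
```

```text
time: 3.92
tool_pos: [0.5823, 0.1845, 0.0907]
tool_rot: [-1.571, 0.0, 0.887]
contact_force: [-0.5, -0.3, 0.2]
opening: 0.0236
3.925 [0.58233223 0.18445491 0.09065604] [-1.57083004e+00  2.10916034e-04  8.87090774e-01] [-0.50635818 -0.29693255  0.20895859] [ 0.02473993 -0.11585788  0.05657141] 0.023604877279795353
knob x [-0.01130351  0.0116283 ] z [0.00352245 0.01323123] 0.10386279017076035
stripe L 906 [0.51280722 0.13045323 0.04710894]
stripe R 921 [0.62118984 0.26361211 0.0471525 ]
```

View pics/w5.png

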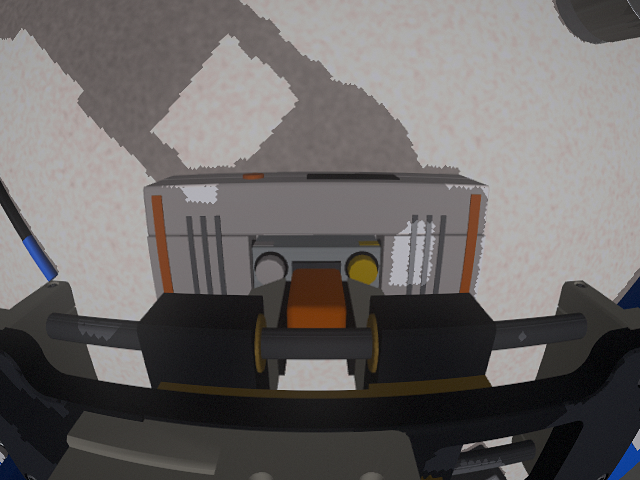

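The grip is symmetric: opening 23.6 mm, force about zero, and the dock stripes haven't moved. Next is the first swing towards yellow (+rz), a little under the rise the geometry needs so the base stays pressed down.

```bash
python3 -m creep '[{"dx":0,"dy":0,"dz":0,"rx":0,"ry":0,"rz":0,"gripper":0.1},{"dx":0,"dy":0,"dz":0,"rx":0,"ry":0,"rz":0,"gripper":0.1},{"dx":0.0011,"dy":-0.0005,"dz":0,"rx":0,"ry":0,"rz":0.02,"gripper":0.1},{"dx":0.0023,"dy":-0.001,"dz":0,"rx":0,"ry":0,"rz":0.04,"gripper":0.1},{"dx":0.0035,"dy":-0.0016,"dz":0,"rx":0,"ry":0,"rz":0.06,"gripper":0.1},{"dx":0.0047,"dy":-0.0021,"dz":0,"rx":0,"ry":0,"rz":0.08,"gripper":0.1},{"dx":0.0053,"dy":-0.0024,"dz":0,"rx":0,"ry":0,"rz":0.09,"gripper":0.1},{"dx":0.0053,"dy":-0.0024,"dz":0,"rx":0,"ry":0,"rz":0.09,"gripper":0.1}]' 50
python3 chk.py w6
```

```text
time: 4.97
tool_pos: [0.5859, 0.1888, 0.0931]
tool_rot: [-1.571, 0.09, 0.887]
contact_force: [0.3, 0.7, -1.0]
opening: 0.0235
4.975 [0.58587138 0.18880909 0.09310705] [-1.57100299  0.09002935  0.88726456] [ 0.2871116   0.72292321 -1.03705721] [ 0.62672583 -0.54284443  0.1038047 ] 0.023539591396896233
knob x [-0.01127335  0.01159487] z [0.00353782 0.0132501 ] 0.10601423365116322
stripe L 877 [0.51459257 0.12901539 0.04701968]
stripe R 965 [0.62017433 0.26452497 0.04714416]
```

View pics/w6.png

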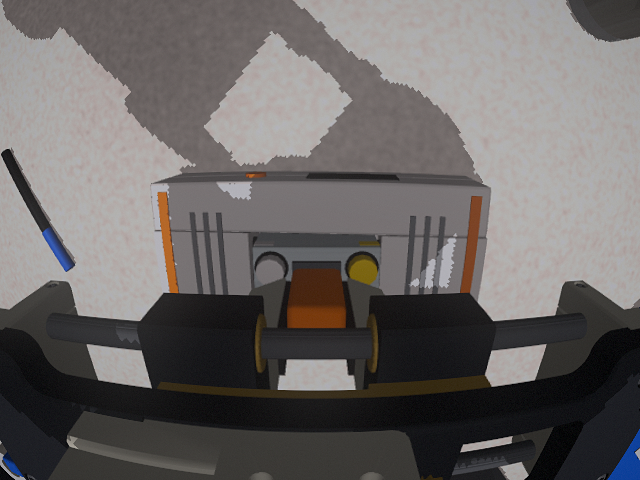

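The first swing reached 0.09 rad with a moment of about 0.83 N·m about the dock's x axis. The vertical force is about 1 N and both stripes are still at 47 mm, so the base is flat. Now the swing to white.

```bash
python3 -m creep '[{"dx":-0.0024,"dy":-0.0006,"dz":0,"rx":0,"ry":0,"rz":-0.04,"gripper":0.1},{"dx":-0.0048,"dy":-0.001,"dz":0,"rx":0,"ry":0,"rz":-0.08,"gripper":0.1},{"dx":-0.0073,"dy":-0.0015,"dz":0,"rx":0,"ry":0,"rz":-0.12,"gripper":0.1},{"dx":-0.0098,"dy":-0.0017,"dz":0,"rx":0,"ry":0,"rz":-0.16,"gripper":0.1},{"dx":-0.0118,"dy":-0.0019,"dz":0,"rx":0,"ry":0,"rz":-0.19,"gripper":0.1},{"dx":-0.0118,"dy":-0.0019,"dz":0,"rx":0,"ry":0,"rz":-0.19,"gripper":0.1}]' 50
python3 chk.py w7
```

```text
time: 5.78
tool_pos: [0.5778, 0.179, 0.0957]
tool_rot: [-1.57, -0.099, 0.886]
contact_force: [1.3, 0.7, -5.5]
opening: 0.0235
5.775 [0.57777719 0.17903916 0.09570676] [-1.57005936 -0.09885512  0.88635693] [ 1.25503124  0.71861905 -5.4589137 ] [-0.04890801 -0.17283244  0.11916244] 0.023501069996519897
knob x [-0.01122184  0.01165512] z [0.00355896 0.01328767] 0.10841796060886336
stripe L 952 [0.51221296 0.13098005 0.04709877]
stripe R 874 [0.62353265 0.26175697 0.04715979]
```

View pics/w7.png

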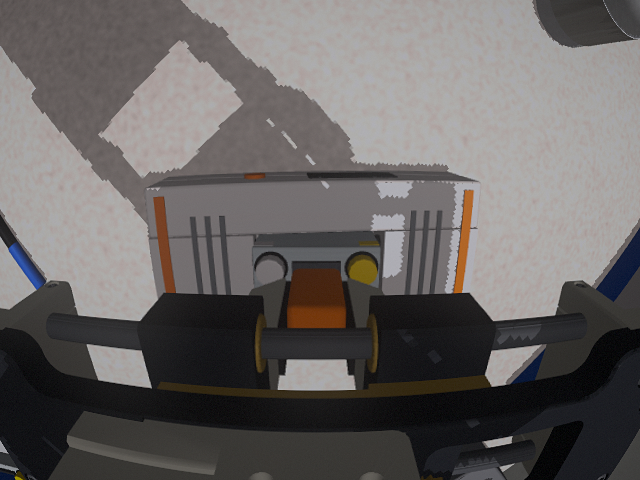

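The swing to white reached −0.099 rad and the base is still flat (stripes at 47.1 mm). Next swing, to yellow.

```bash
python3 -m creep '[{"dx":0.0031,"dy":-0.0007,"dz":0,"rx":0,"ry":0,"rz":0.05,"gripper":0.1},{"dx":0.0064,"dy":-0.0012,"dz":0,"rx":0,"ry":0,"rz":0.1,"gripper":0.1},{"dx":0.0097,"dy":-0.0015,"dz":0,"rx":0,"ry":0,"rz":0.15,"gripper":0.1},{"dx":0.013,"dy":-0.0017,"dz":0,"rx":0,"ry":0,"rz":0.2,"gripper":0.1},{"dx":0.013,"dy":-0.0017,"dz":0,"rx":0,"ry":0,"rz":0.2,"gripper":0.1}]' 50
python3 chk.py w8
```

```text
time: 6.45
tool_pos: [0.5867, 0.1902, 0.0989]
tool_rot: [-1.571, 0.1, 0.888]
contact_force: [0.8, -0.1, 0.2]
opening: 0.0241
6.45 [0.58671658 0.19020891 0.09889793] [-1.57103568  0.10049691  0.88816045] [ 0.78152336 -0.05797318  0.22457305] [-0.28322745  0.02539361 -0.06483157] 0.024068361765903514
knob x [-0.01129567  0.01154846] z [0.0037197  0.01328267] 0.11136316888229035
stripe L 858 [0.51586678 0.12784626 0.04703768]
stripe R 962 [0.62090964 0.26375843 0.04710776]
```

View pics/w8.png

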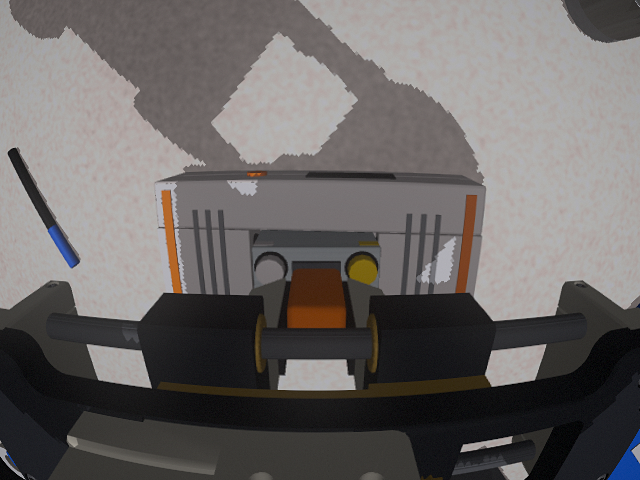

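```bash
python3 - <<'E'
from cell import *
import cv2
p,d=read_camera('scene');cv2.imwrite('pics/s2.png',cv2.resize(p[180:300,310:470,::-1],None,fx=5,fy=5,interpolation=cv2.INTER_CUBIC))
E
```

```text
(no output)
```

View pics/s2.png

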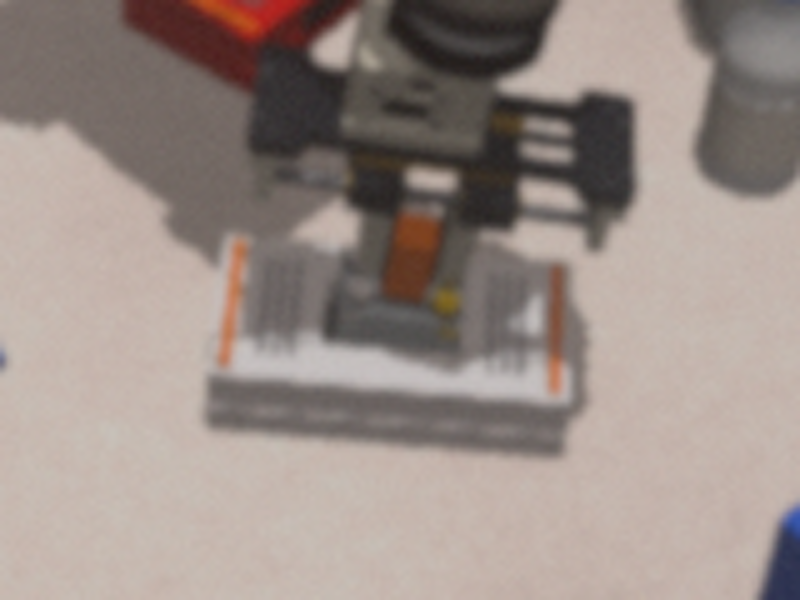

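The scene view shows the block tipped towards yellow, with its white end raised near (345,310). The base is flat, its bottom edge running (210,425) to (560,450). I'll continue with smaller swings so neither end passes its bar while the other is still low.

```bash
python3 -m creep '[{"dx":-0.0033,"dy":-0.0005,"dz":0,"rx":0,"ry":0,"rz":-0.05,"gripper":0.1},{"dx":-0.0067,"dy":-0.001,"dz":0,"rx":0,"ry":0,"rz":-0.1,"gripper":0.1},{"dx":-0.01,"dy":-0.0011,"dz":0,"rx":0,"ry":0,"rz":-0.15,"gripper":0.1},{"dx":-0.0121,"dy":-0.0012,"dz":0,"rx":0,"ry":0,"rz":-0.18,"gripper":0.1},{"dx":-0.0121,"dy":-0.0012,"dz":0,"rx":0,"ry":0,"rz":-0.18,"gripper":0.1}]' 50
python3 chk.py w9
python3 -m creep '[{"dx":0.0034,"dy":-0.0001,"dz":0,"rx":0,"ry":0,"rz":0.05,"gripper":0.1},{"dx":0.0068,"dy":0,"dz":0,"rx":0,"ry":0,"rz":0.1,"gripper":0.1},{"dx":0.0098,"dy":0.0002,"dz":0,"rx":0,"ry":0,"rz":0.145,"gripper":0.1},{"dx":0.0098,"dy":0.0002,"dz":0,"rx":0,"ry":0,"rz":0.145,"gripper":0.1}]' 50
python3 chk.py w10
```

```text
time: 7.18
tool_pos: [0.5786, 0.18, 0.1018]
tool_rot: [-1.57, -0.081, 0.886]
contact_force: [-1.3, 1.3, -2.2]
opening: 0.024
7.175 [0.57862966 0.18003975 0.10179956] [-1.57041541 -0.08054847  0.8858326 ] [-1.25008649  1.28881107 -2.21409831] [0.41538964 0.0289671  0.09813134] 0.02397448036480197
knob x [-0.01117863  0.0116077 ] z [0.00361942 0.01330356] 0.1140510147474989
stripe L 938 [0.51364434 0.12984816 0.04707054]
stripe R 877 [0.62438743 0.26110464 0.04717661]
time: 7.72
tool_pos: [0.5855, 0.1885, 0.1019]
tool_rot: [-1.571, 0.065, 0.888]
contact_force: [-1.2, 0.2, 0.3]
opening: 0.0235
7.725 [0.58551795 0.18854649 0.10192831] [-1.57131534  0.06531018  0.88826223] [-1.2483005   0.20015832  0.25231782] [-0.40744467  0.24580016 -0.07514709] 0.023471163119074274
knob x [-0.01127154  0.01158349] z [0.00358102 0.01327173] 0.11419503077350882
stripe L 876 [0.51574122 0.12799623 0.0470812 ]
stripe R 938 [0.62197773 0.2628714  0.04715635]
```

TCP heights and tilts match the plan, and the forces are small. The last shrinking swings come next.

```bash
python3 -m creep '[{"dx":-0.0034,"dy":-0.0005,"dz":0,"rx":0,"ry":0,"rz":-0.05,"gripper":0.1},{"dx":-0.0066,"dy":-0.0008,"dz":0,"rx":0,"ry":0,"rz":-0.095,"gripper":0.1},{"dx":-0.0066,"dy":-0.0008,"dz":0,"rx":0,"ry":0,"rz":-0.095,"gripper":0.1}]' 50
python3 -m creep '[{"dx":0.0031,"dy":-0.0004,"dz":0,"rx":0,"ry":0,"rz":0.045,"gripper":0.1},{"dx":0.0031,"dy":-0.0004,"dz":0,"rx":0,"ry":0,"rz":0.045,"gripper":0.1}]' 50
python3 -m creep '[{"dx":-0.0032,"dy":-0.0013,"dz":0,"rx":0,"ry":0,"rz":-0.045,"gripper":0.1},{"dx":-0.0032,"dy":-0.0013,"dz":0,"rx":0,"ry":0,"rz":-0.045,"gripper":0.1}]' 50
python3 chk.py w11
```

```text
time: 8.15
tool_pos: [0.5804, 0.1822, 0.103]
tool_rot: [-1.57, -0.03, 0.886]
contact_force: [0.3, -0.6, -7.1]
opening: 0.0237
time: 8.4
tool_pos: [0.5833, 0.1857, 0.1039]
tool_rot: [-1.571, 0.015, 0.888]
contact_force: [-1.0, 0.3, 0.1]
opening: 0.0235
time: 8.65
tool_pos: [0.5808, 0.1826, 0.1053]
tool_rot: [-1.571, -0.031, 0.886]
contact_force: [-0.9, 1.6, -3.0]
opening: 0.0238
8.65 [0.58077783 0.18257455 0.10533294] [-1.57073149 -0.03087231  0.88619766] [-0.89866512  1.55594799 -3.01097843] [ 0.71495199 -0.2084433   0.15971645] 0.023791164739982006
knob x [-0.01127046  0.01158977] z [0.00355272 0.01331632] 0.11736437683346343
stripe L 922 [0.51479865 0.12894648 0.04711787]
stripe R 890 [0.62413919 0.2613467  0.04713645]
```

View pics/w11.png

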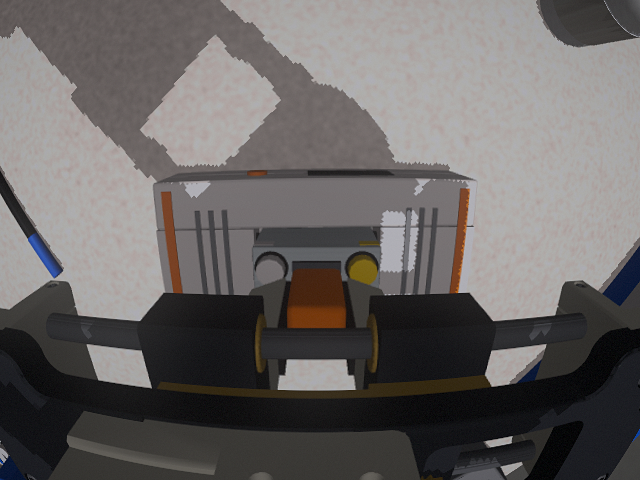

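```bash
python3 -m creep '[{"dx":0.0022,"dy":-0.0016,"dz":0,"rx":0,"ry":0,"rz":0.0305,"gripper":0.1},{"dx":0.0022,"dy":-0.0026,"dz":0,"rx":0,"ry":0,"rz":0.0305,"gripper":0.1},{"dx":0.0022,"dy":-0.0026,"dz":0,"rx":0,"ry":0,"rz":0.0305,"gripper":0.1}]' 50
python3 chk.py w12
```

```text
time: 9.07
tool_pos: [0.5829, 0.1845, 0.1083]
tool_rot: [-1.572, -0.001, 0.887]
contact_force: [-1.2, 0.0, 2.2]
opening: 0.0234
9.075 [0.58287754 0.18452013 0.1083016 ] [-1.57202140e+00 -7.91833404e-04  8.87100649e-01] [-1.24351337  0.00344105  2.18657545] [ 0.19465539 -0.14858027  0.00795702] 0.023448073745549025
knob x [-0.01126877  0.01159828] z [0.00363291 0.01326743] 0.1199600339626458
stripe L 904 [0.51613745 0.12787322 0.04706967]
stripe R 930 [0.62432617 0.26125344 0.04715838]
```

```bash
python3 - <<'E'
import cv2
from h import *
for n in ['w5','w6','w7','w8','w9','w10','w11','w12']:
  d=np.load(f'pics/{n}.npy');T,_=wristW(d,np.zeros(6))
  print(n,np.median(T[290:320,300:332,1])*1000, np.median(T[262:270,355:368,1])*1000, np.median(T[180:200,230:400,1])*1000)
E
```

```text
w5 -10.97794007265121 22.32263981607753 44.544216056614836
w6 -10.957222866926658 22.300482649647318 47.437868797677254
w7 -10.926197493790617 22.26938880300086 49.98961747997202
w8 -10.85585807719104 22.49388566294673 53.06876279413753
w9 -10.955914060133201 22.251245389699456 55.689208806460584
w10 -10.813343772596697 22.35118398060676 55.77675785488132
w11 -10.911607895594312 22.246780677991353 59.008859700408244
w12 -10.923667046529195 22.323396579468955 61.93898701951828
```

There's no slip in the grip: the knob stays at −10.9 mm in tool coordinates. The base top has dropped 17.4 mm relative to the tool, so the block is past the bars. Lifting to 46 mm.

```bash
python3 -m creep '[{"dx":0,"dy":-0.003,"dz":0,"rx":0,"ry":0,"rz":0,"gripper":0.1},{"dx":0,"dy":-0.008,"dz":0,"rx":0,"ry":0,"rz":0,"gripper":0.1},{"dx":0,"dy":-0.014,"dz":0,"rx":0,"ry":0,"rz":0,"gripper":0.1},{"dx":0,"dy":-0.02,"dz":0,"rx":0,"ry":0,"rz":0,"gripper":0.1},{"dx":0,"dy":-0.025,"dz":0,"rx":0,"ry":0,"rz":0,"gripper":0.1},{"dx":0,"dy":-0.0285,"dz":0,"rx":0,"ry":0,"rz":0,"gripper":0.1},{"dx":0,"dy":-0.0285,"dz":0,"rx":0,"ry":0,"rz":0,"gripper":0.1},{"dx":0,"dy":-0.0285,"dz":0,"rx":0,"ry":0,"rz":0,"gripper":0.1}]' 50
python3 chk.py w13
python3 - <<'E'
import cv2
from h import *
from cell import *
d=np.load('pics/w13.npy');T,_=wristW(d,np.zeros(6))
print(np.median(T[290:320,300:332,1])*1000, np.median(T[262:270,355:368,1])*1000, np.median(T[180:200,230:400,1])*1000)
p,d=read_camera('scene');cv2.imwrite('pics/s3.png',cv2.resize(p[180:300,310:470,::-1],None,fx=5,fy=5,interpolation=cv2.INTER_CUBIC))
p,d=read_camera('top');cv2.imwrite('pics/top2.png',p[:,:,::-1]);np.save('pics/top2.npy',d)
E
```

```text
time: 10.12
tool_pos: [0.5822, 0.1843, 0.1361]
tool_rot: [-1.571, 0.001, 0.887]
contact_force: [-0.4, -0.3, -4.4]
opening: 0.0238
10.125 [0.58215464 0.18434892 0.13607837] [-1.57066810e+00  8.03303789e-04  8.87035775e-01] [-0.36309713 -0.31986199 -4.39968809] [-0.01127328 -0.16872952  0.00300226] 0.023798522982205805
knob x [-0.01107264  0.01151654] z [0.00388871 0.01331717] 0.14342495549505604
stripe L 872 [0.52103886 0.12389024 0.04707799]
stripe R 874 [0.62939059 0.25720265 0.04714636]
-10.974758675881297 22.390184478266224 89.7141670952956
```

View pics/s3.png

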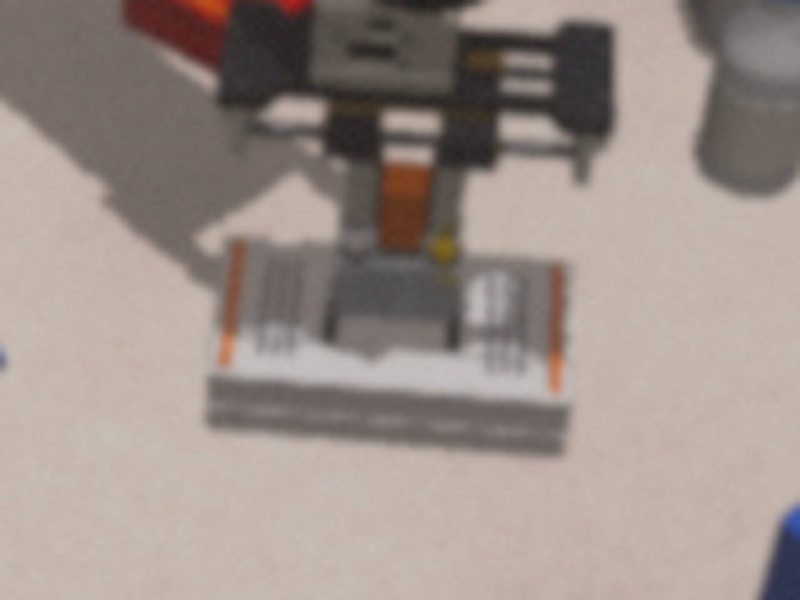

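View pics/top2.png

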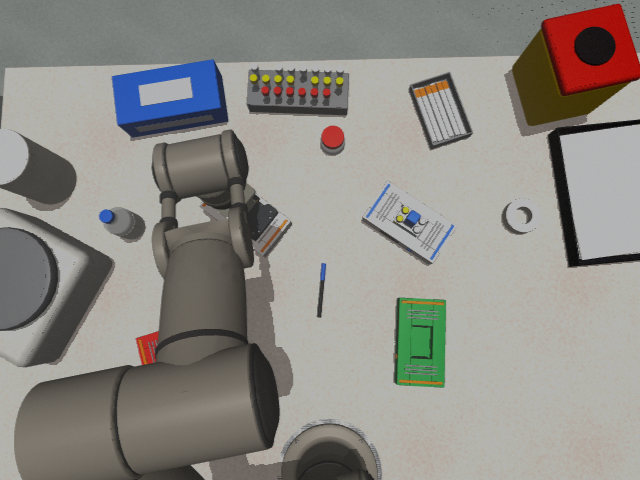

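View pics/w13.png

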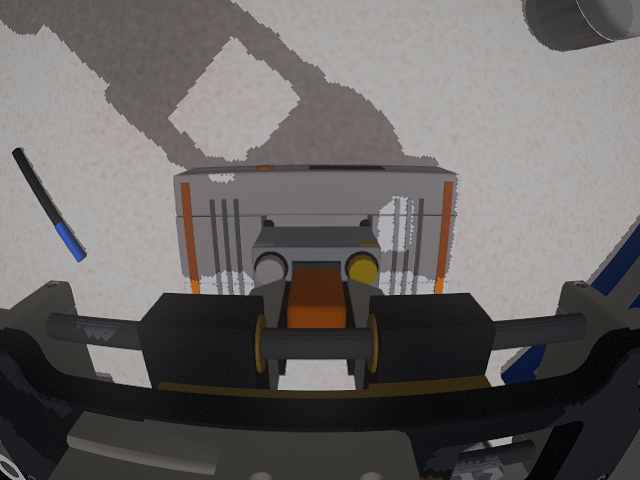

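The scene view has the base corners at (210,425) and (560,450), as they were during the rocking. The block hangs level above the open pocket, with its lower edge near (390,312). In the top view the dock's visible corner and the other items haven't moved. Rise is about 45.3 mm, so the block is about 19 mm clear. Handing in.

```bash
python3 -c "
from cell import robot; print(robot.hand_in())"
```

```text
the job is handed in; nothing more can be done
None
```

The block is free, and I handed in with the gripper still holding it level, about 19 mm above the top of its base, at about 10 s on the robot's clock.

- **Rocking:** I gripped the knob on its two y faces at 50 N. I then rocked it about the pocket's middle, yellow end first, with tilts of +0.09, −0.10, +0.10, −0.08 and +0.065 rad. Three smaller swings (−0.03, +0.015, −0.03) took both ends past the rubber bars together. Then I levelled it and lifted it to about 45 mm of rise.
- **Last checks:** The block was level to about 1 mrad and had not slipped in the grip. The force on the tool was about 4 N downward, near the block's weight. The base stayed flat, its top reading 47 mm throughout, and its corners in the scene picture had not moved. In the top view the other items looked unmoved, apart from those partly hidden by the arm.
- **Disagreements:**
  - The top and wrist cameras differed by about 3 mm on where the knob lay along the base's x axis. I aimed between the two.
  - The knob height worked out from the wrist camera and arm pose came out lower than the arm's own reading, by about 1.5 mm at the first level check and about 6 mm at the end. The wrist camera's direct view of the knob and the base top supported the arm's reading.
  - The average stripe positions drifted by up to about 10 mm as the hand rose. I put this down to more of each stripe coming into view, because the scene picture showed no movement.
  - My first move call was refused for missing keys, and nothing moved.

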